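# Bring a surveyor's sprung foot to bear lightly on the wax rim of a plaster cast

## Robot

A 7-joint arm with a two-finger parallel gripper is mounted at the origin on a cart in front of the work surface, level with it; the furniture and walls round the work are solid. World frame = base frame: x ahead of the robot, y to its left, z up, the work surface at z = 0. Lengths are in m, angles in degrees, forces in N, time in s.
With the tool pointing down it reaches from about 0.4 to 0.9 m from the base axis. Payload 5.6 kg.
Tool frame: the origin (TCP) lies on the centre line of the jaws, within the pads' length; the fingertips stand 25 mm ahead of it and the grasp point (between the pads) lies 6 mm ahead of it; z points along the fingers, y is the line along which they close (so a half turn about z gives the same grasp; the last joint's range is limited). The gripper opens to 92 mm and grips with 3 to 60 N. Pads are 20 mm wide; open, the fingers measure 128 mm over their backs; the gripper's body (75 mm by 189 mm) begins 69 mm behind the grasp point.
Start: joints at [-68.354, 26.786, -0.665, 91.828, 0.344, 61.387, -3.226], TCP at [0.266, 0.593, 0.24] pointing down, gripper open.
Joint ranges: [-144.91, 144.91], [-17.63, 115.5], [-89.93, 88.59], [15.96, 139.68], [-74.01, 254.01], [8.47, 105.57], [-167.45, 167.45]. Speed limits (degrees/s): [147.25, 147.25, 180, 180, 180, 180, 180].

## Interface

Orientations are given as [roll, pitch, yaw] about the fixed x, y, z axes, in that order (R = Rz(yaw) Ry(pitch) Rx(roll)).
In Python, from rig import get_obs, grab_frame, job_done gives the robot as it stands.
- The arm moves only by the tool move_arm, never from a script. Its argument "increments" is a list of rows, each an object with "offset": the shift along the world's x, y, z in mm, a list of three; "delta_rot": the turn, a rotation vector about the world's x, y, z in degrees, a list of three; "gripper": the opening, from 0 (shut) to 1 (fully open). A call has 1 to 20 rows; each row shifts and turns the commanded pose from where the row before left it; what a row does not reach is not made up. A row lasts 1/12 s, in which the tool goes at most 41.7 mm and 7.16 degrees, less where a joint would pass 70% of its speed; a pose out of reach is approached as far as the arm can. A call with a gripper value outside its range is refused whole. The fingers move at their own pace and stop on an object; "grip_force" is the grip in N (left out, the last holds). Time passes only in rows, so rows that do not move let the fingers close. It gives the time, the measured TCP pose, the force, the opening and the grip force at its end, in the units of the state.
- get_obs(): the state, without advancing time (a new reading comes with each control period).
- grab_frame(name): name is "scene" or "top" or "wrist"; returns a dict with "img" (480x640x3 uint8, red, green, blue), "range_z" (480x640 float32, m along the optical axis (not along the pixel's ray), 0 where there is no reading), "intrinsics" (3x3 intrinsics, pixels), "k1" (the pictures are not rectified: a ray, as slopes to the right and down, at radius r is drawn at 1 + k1 r^2 times it, then the intrinsics apply), "rvec" (rotation vector, rad) and "tvec" (3), from world to camera coordinates, as OpenCV has them. Camera axes: x right, y down, z forward; pixel columns grow to the right and rows downward; lengths in m; the calibration is good to about 2 mm. A picture is of the moment at which its call begins.
- job_done(): hands the job in; it is judged then, once.
The state is a dict: "t": time; "q": joint angles; "qd": joint speeds; "effort": joint torques, N m; "tool_pos": TCP position; "ee_rot": TCP orientation; "ft_force": force on the tool from outside, world axes, zero at the start; "moment": the same for the moment, N m; "width": finger opening in m; "grip_force": force on a finger pad.
Only numpy, scipy, OpenCV 4.12 (cv2) and the standard library are available. Lean on these libraries where they do the work, as an engineer would, in place of code of your own. Each camera call takes 0.05 s, during which the arm holds its last target. There are 200 camera calls.

## Task

Pick up the plaster cast that carries the smooth wax rim (not the one with bare teeth, which stays where it is) and set it down softly on the surveyor's base plate, upright, with the front middle of the rim over the engraved cross. Then swing the surveyor's boom fully in, and lower the spindle by its knob until the sprung foot bears on the front of the rim with a light pressure of about 3 N; never press the foot onto the cast with more than 12 N. Let go and leave everything standing like that.

Things in the scene. Friction and masses are not known exactly. Their poses are not given: they have to be found in the camera images.
- cast: Off-white plaster cast with a U-shaped flat-topped wax rim, loose, 0.2 to 0.35 kg. D-shaped base 24 mm high, 60 mm wide in y (flat sides, to grip, from x = -30 to +8 mm), x from -30 (flat back) to +38 mm (round front). Origin on the underside, z up. The rim is 12 mm wide; each is trimmed differently: its top is 13 to 23 mm above the plaster, to be found by touch or sight.
- rim_front (a point): Point on the cast at the middle of the front of the wax rim, at the height of the plaster's top (24 mm above the cast's underside): 28 mm from the cast's origin along its x. The rim's top is 13 to 23 mm above this point.
- bare_cast: The other plaster cast, loose, with the same base (68 x 60 x 24 mm) but a row of bare plaster teeth 10 mm high and no rim. Leave it alone. Origin at the underside, x towards the round front.
- surveyor: Fixed dental surveyor. Flat metal base plate 14 mm thick, 130 mm wide in y, reaching from x = -60 to +170 mm in its own frame, with a round column at x = +130 mm. Its origin is at table height under the engraved cross; x points from the cross to the column.
- cross (a point): Centre of the engraved cross on the top face of the base plate, 14 mm above the table; the foot comes down here when the boom is fully in.
- column (a point): Point on the column's axis (the boom's vertical hinge axis), at the plate's top face, 130 mm from the cross.
- boom (a joint): Angle of the grey horizontal boom, rad: 0 = fully in against its stop (spindle over the cross), positive = swung aside, anticlockwise seen from above, up to 1.6. It stays where it is left (friction about 1 N at the spindle). The boom's beam and its collar lie 130 to 176 mm above the table; the spindle is 130 mm from the column's axis.
- spindle (a joint): How far the vertical spindle is lowered, m: 0 = fully up, 0.045 = fully down. It stays where it is left; sliding it takes about 6 to 8 N.
- knob (a point): Centre of the black round knob on top of the spindle: 26 mm diameter, 26 mm high, to be gripped from above; 242 mm above the table when the spindle is fully up.
- foot: Small round steel foot, 12 mm diameter, under the spindle. Origin at the centre of its lower face, 82 mm above the table when the spindle is fully up. It is sprung: it yields upwards into the spindle by up to 8 mm, about 2 N per mm.
Mind the look-alikes: they are no part of the job. What is shaped like the cast but blue or turquoise is not meant.

How it is judged:
By the outcome, as a careful person would: the job done as asked, in the order asked, and still so for the second after the job is handed in, with the robot touching nothing.
It also fails if it takes over 58 s, if anything falls off the work surface, if the arm or the gripper's body presses on something with over 40 N, if the wrist force passes 120 N, or if a joint passes its speed limit or range.

## Working session

There is one attempt and no reset: what is moved stays moved. The work goes in short steps, Python scripts to look and compute and a tool call to move; the robot and the scene stay as the last step left them, time stands still between calls to the robot, and variables do not carry over. Pictures are saved under pics/ and viewed, at most 10 in all, crops included, and the job is handed in when it is done.

Besides the shell and the picture viewer there is one more tool, called after "Call:" as name([rows], argument=value, ...), one row to a line, values as JSON. move_arm: Moves the arm, as the interface text tells. Its arguments: {"type":"object","properties":{"increments":{"type":"array","items":{"type":"object","properties":{"offset":{"type":"array","items":{"type":"number"}},"delta_rot":{"type":"array","items":{"type":"number"}},"gripper":{"type":"number"}}}},"grip_force":{"type":"number"}},"required":["increments"]}

```bash
mkdir -p pics; cat > h.py <<'E'
import numpy as np, cv2
from rig import get_obs, grab_frame, job_done
def shot(n,f):
    d=grab_frame(n); np.savez(f'pics/{f}.npz',**{k:np.asarray(v) for k,v in d.items()})
    cv2.imwrite(f'pics/{f}.png',d['img'][...,::-1]); return d
def load(f): return dict(np.load(f'pics/{f}.npz'))
def dist(d): return np.array([float(d['k1']),0,0,0,0.])
def cloud(d):
    v,u=np.mgrid[0:480,0:640]; p=np.stack([u,v],-1).reshape(-1,1,2).astype(float)
    n=cv2.undistortPoints(p,d['intrinsics'],dist(d))[:,0]
    z=d['range_z'].reshape(-1,1).astype(float); c=np.hstack([n*z,z])
    R=cv2.Rodrigues(d['rvec'])[0]; w=(c-d['tvec'].reshape(1,3))@R
    w[z[:,0]==0]=np.nan
    return w.reshape(480,640,3)
def pix(d,P): return cv2.projectPoints(np.atleast_2d(np.float64(P)),d['rvec'],d['tvec'],d['intrinsics'],dist(d))[0][:,0]
def onplane(d,u,v,z):
    n=cv2.undistortPoints(np.array([[[u,v]]],float),d['intrinsics'],dist(d))[0,0]
    R=cv2.Rodrigues(d['rvec'])[0]; o=-R.T@d['tvec'].ravel(); r=R.T@np.array([*n,1]); return o+r*(z-o[2])/r[2]
E
python3 -c "
from h import *
for n in ['scene','top']:
    d=shot(n,n+'0'); R=cv2.Rodrigues(d['rvec'])[0]; print(n,-R.T@d['tvec'].ravel(),R[2])
o=get_obs(); print(o)
a=cv2.imread('pics/scene0.png');b=cv2.imread('pics/top0.png')
"
```

```text
scene [ 0.29918353 -0.4948646   0.87812338] [ 0.26183576  0.60756791 -0.74986883]
top [0.32947222 0.08689119 1.35717345] [ 0.18393206  0.02435603 -0.98263716]
{'t': 0.1, 'q': array([-68.35449218,  26.83124663,  -0.66372454,  91.87390639,
         0.34452671,  61.38726957,  -3.2261252 ]), 'qd': array([-0.03177043, -0.04856679,  0.06787705, -0.08552028,  0.09361984,
        0.07449123, -0.02813934]), 'effort': array([ 1.53459539e-03, -5.21651530e+01, -1.22350230e-02, -2.44367212e+01,
       -5.67583751e-02,  1.40812813e-02,  5.82378698e-05]), 'tool_pos': array([0.26538856, 0.59283355, 0.23874482]), 'ee_rot': array([-1.79909845e+02,  7.70033645e-03,  1.55886112e+02]), 'ft_force': array([ 0.70693517, -1.00396456, -0.0344688 ]), 'moment': array([ 0.02940672, -0.01311659,  0.01497641]), 'grip_force': 0.0, 'width': 0.09146043589548374}
```

View pics/top0.png

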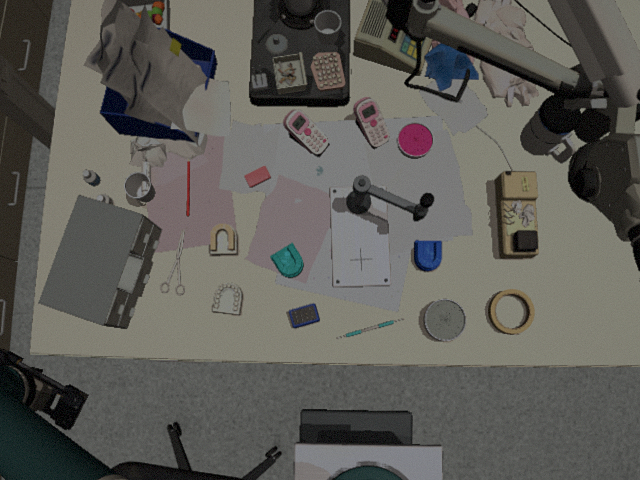

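View pics/scene0.png

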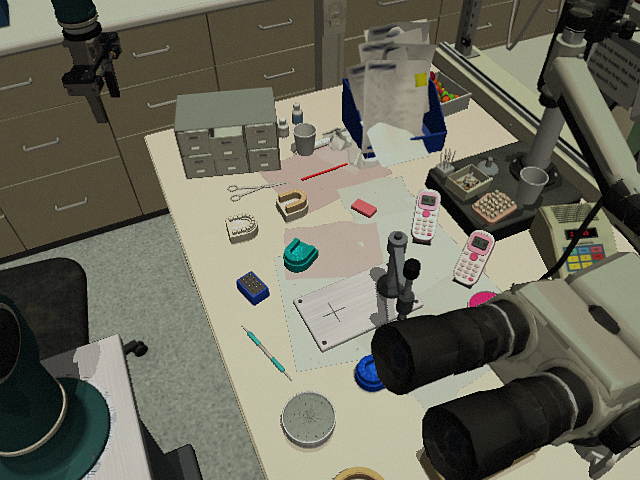

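Candidates in the top picture: the wax-rimmed off-white cast (223,240), the bare-teeth cast (227,299), a turquoise one (287,261) and a blue one (428,254). By description I choose (223,240). The boom is swung aside, with the knob near (425,203) and the cross near (362,260). Next I measure and take a close crop.

```bash
python3 -c "
from h import *
d=load('top0'); im=d['img'][...,::-1]
a=cv2.resize(im[215:325,195:305],(400,400),interpolation=3)
b=cv2.resize(im[170:300,320:450],(400,400),interpolation=3)
cv2.imwrite('pics/c1.png',np.hstack([a,b]))
W=cloud(d)
np.set_printoptions(precision=4,suppress=True)
def reg(u0,u1,v0,v1,z0,z1):
    w=W[v0:v1,u0:u1].reshape(-1,3); w=w[(w[:,2]>z0)&(w[:,2]<z1)]; return w
# cast
w=reg(203,243,218,262,.006,.07); print('cast n',len(w),np.histogram(w[:,2],bins=14))
r=reg(203,243,218,262,.031,.07); print('rim',len(r),r.min(0),r.max(0),cv2.minAreaRect((r[:,:2]*1000).astype('f4')))
print('base',cv2.minAreaRect((w[:,:2]*1000).astype('f4')))
print('table',np.nanmedian(W[255:262,240:255,2]), 'plate',np.nanmedian(W[225:245,340:350,2]))
for n,u,v in [('cross',361.5,259.5)]: print(n,onplane(d,u,v,.014))
k=reg(410,440,190,222,.2,.26); print('knob',len(k),k.min(0),k.max(0),k.mean(0))
k=reg(340,375,170,215,.15,.4); print('col',len(k),k.min(0),k.max(0)); kt=k[k[:,2]>k[:,2].max()-.01];print(kt.mean(0))
p=reg(322,400,180,295,.009,.02); print('plate',cv2.minAreaRect((p[:,:2]*1000).astype('f4')),np.median(p[:,2]))
"
```

```text
cast n 786 (array([ 38,  13,   9,   9,  82, 141, 119,  41,  14,  11,  66, 129,  92,
        22]), array([0.0061, 0.0092, 0.0122, 0.0153, 0.0184, 0.0215, 0.0246, 0.0276,
       0.0307, 0.0338, 0.0369, 0.0399, 0.043 , 0.0461, 0.0492]))
rim 334 [0.5606 0.3026 0.0312] [0.6198 0.3552 0.0492] ((590.6890869140625, 328.6738586425781), (58.33156204223633, 52.38602828979492), 2.159109354019165)
base ((593.29296875, 334.02789306640625), (105.41246032714844, 78.27963256835938), 10.522332191467285)
table 0.00135650255432085 plate 0.013290765716240951
cross [0.55   0.0225 0.014 ]
knob 176 [ 0.6152 -0.0988  0.2009] [ 0.6417 -0.0763  0.2576] [ 0.6255 -0.0868  0.2475]
col 329 [0.6577 0.0048 0.1509] [0.6982 0.0481 0.179 ]
[0.6799 0.0314 0.1729]
plate ((604.47705078125, 26.050765991210938), (229.962646484375, 169.11392211914062), 3.240924835205078) 0.01354693354711441
```

View pics/c1.png

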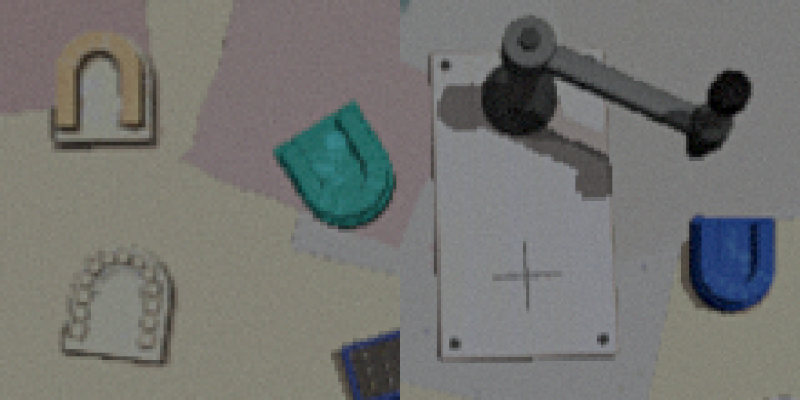

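The crop confirms it: (223,240) carries the smooth tan U rim, with its front towards +x, and (227,299) has the bare teeth. The cross is at pixel (361.3,259). Now plate yaw, the column and the height of obstacles.

```bash
python3 -c "
from h import *
np.set_printoptions(precision=4,suppress=True)
d=load('top0'); W=cloud(d)
f=lambda x,y:(320+(x-400)*.325,170+y*.325)
P=[onplane(d,*f(*c),.014)[:2] for c in [(445,65),(455,343),(603,339)]]; print(P, np.degrees(np.arctan2(*(P[0]-P[1])[::-1])))
for c in [(430,55),(440,357),(613,352),(605,50)]: print(onplane(d,*f(*c),.014))
print('cross',onplane(d,*f(527,274),.014))
w=W.reshape(-1,3); 
w=w[(w[:,0]>.3)&(w[:,0]<.75)&(w[:,1]>-.3)&(w[:,1]<.75)&(w[:,2]>.08)]
H,xe,ye=np.histogram2d(w[:,0],w[:,1],bins=[9,21],range=[[.3,.75],[-.3,.75]]); 
M=np.zeros((9,21))
i=((w[:,0]-.3)/.05).astype(int).clip(0,8); j=((w[:,1]+.3)/.05).astype(int).clip(0,20); np.maximum.at(M,(i,j),w[:,2]); print((M*100).astype(int))
# rim
q=W[218:262,203:243].reshape(-1,3); r=q[(q[:,2]>.036)&(q[:,2]<.06)]; print('rimz',np.median(r[:,2]),'pl',np.median(q[(q[:,2]>.018)&(q[:,2]<.03)][:,2]))
# collar circle by top-level points
c=W[165:215,335:380].reshape(-1,3); c=c[c[:,2]>.165]; print(c.min(0),c.max(0))
"
```

```text
[array([0.7055, 0.0843]), array([0.5002, 0.0739]), array([ 0.5049, -0.0317])] 2.8879087411590865
[0.7129 0.0954 0.014 ]
[0.49   0.0845 0.014 ]
[ 0.4957 -0.0389  0.014 ]
[ 0.7189 -0.0332  0.014 ]
cross [0.551 0.023 0.014]
[[ 0  0  0  0  0  0  0  0  0  0  0  0  0  0  0  0  0 45 34 34  0]
 [ 0  0  0  0  0  0  0  0  0  0  0  0  0  0  0  0 15 15  0  0  0]
 [ 0  0  0  0  0  0  0  0  0  0  0  0  0  0  0  0 15 15 15 15  0]
 [ 0  0  0  0  0  0  0  0  0  0  0  0  0  0  0 14 15 15 15 15  0]
 [ 0  0  0  0  0  0  0  0  0  0  0  0  0  0  0 15 15 15 15 15  0]
 [ 0  0  0  0  0  0  0  0  0  0  0  0  0  0  0 15 15 15 15 14  0]
 [ 0  0  0 17 25 16  0  0  0  0  0  0  0  0  0 15 15 15 15  0  0]
 [65  0  0  0 16 16 17  0  0  0  0  0  0  0  0  0  0  0 15  0  0]
 [69 69  0  0  0  0  0  0  0  0  0  0  0  0  0  0  0  0  0  0  0]]
rimz 0.04205253741212549 pl 0.023889866108363033
[0.6618 0.0137 0.165 ] [0.6975 0.0481 0.179 ]
```

Call:
move_arm([
  {"offset": [30, -20, 5], "delta_rot": [0, 0, 3], "gripper": 1},
  {"offset": [32, -26, 0], "delta_rot": [0, 0, 3], "gripper": 1},
  {"offset": [32, -27, 0], "delta_rot": [0, 0, 3], "gripper": 1},
  {"offset": [32, -27, 0], "delta_rot": [0, 0, 3], "gripper": 1},
  {"offset": [32, -27, 0], "delta_rot": [0, 0, 3], "gripper": 1},
  {"offset": [32, -27, 0], "delta_rot": [0, 0, 3], "gripper": 1},
  {"offset": [32, -27, 0], "delta_rot": [0, 0, 3], "gripper": 1},
  {"offset": [32, -27, 0], "delta_rot": [0, 0, 3], "gripper": 1},
  {"offset": [32, -27, 0], "gripper": 1},
  {"offset": [24, -26, 0], "gripper": 1},
  {"offset": [0, 0, 0], "gripper": 1},
])

```text
invalid input
```

```bash
python3 -c "
from h import *
np.set_printoptions(precision=4,suppress=True)
d=shot('wrist','w1'); W=cloud(d); print(get_obs()['tool_pos'],get_obs()['ee_rot'])
q=W.reshape(-1,3); q=q[(abs(q[:,0]-.59)<.07)&(abs(q[:,1]-.33)<.06)]
print(np.histogram(q[:,2],bins=24,range=(-.004,.056)))
"
```

```text
[0.2654 0.5929 0.2389] [-179.926     0.0041  155.8873]
(array([0, 0, 0, 0, 0, 0, 0, 0, 0, 0, 0, 0, 0, 0, 0, 0, 0, 0, 0, 0, 0, 0,
       0, 0]), array([-0.004 , -0.0015,  0.001 ,  0.0035,  0.006 ,  0.0085,  0.011 ,
        0.0135,  0.016 ,  0.0185,  0.021 ,  0.0235,  0.026 ,  0.0285,
        0.031 ,  0.0335,  0.036 ,  0.0385,  0.041 ,  0.0435,  0.046 ,
        0.0485,  0.051 ,  0.0535,  0.056 ]))
```

View pics/w1.png

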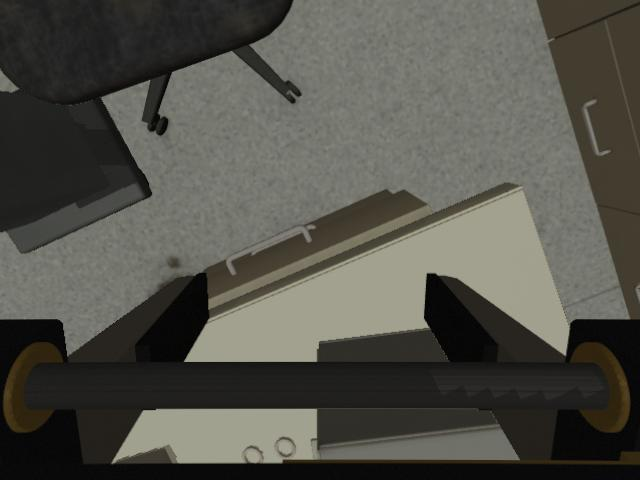

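The wrist picture shows only the table edge and the cabinet from the start pose, because the move was refused. I'll send it again with every field filled in.

Call:
move_arm([
  {"offset": [30, -20, 5], "delta_rot": [0, 0, 3], "gripper": 1},
  {"offset": [32, -26, 0], "delta_rot": [0, 0, 3], "gripper": 1},
  {"offset": [32, -27, 0], "delta_rot": [0, 0, 3], "gripper": 1},
  {"offset": [32, -27, 0], "delta_rot": [0, 0, 3], "gripper": 1},
  {"offset": [32, -27, 0], "delta_rot": [0, 0, 3], "gripper": 1},
  {"offset": [32, -27, 0], "delta_rot": [0, 0, 3], "gripper": 1},
  {"offset": [32, -27, 0], "delta_rot": [0, 0, 3], "gripper": 1},
  {"offset": [32, -27, 0], "delta_rot": [0, 0, 3], "gripper": 1},
  {"offset": [32, -27, 0], "delta_rot": [0, 0, 0], "gripper": 1},
  {"offset": [24, -26, 0], "delta_rot": [0, 0, 0], "gripper": 1},
  {"offset": [0, 0, 0], "delta_rot": [0, 0, 0], "gripper": 1},
], grip_force=20)

```text
t: 1.07
tool_pos: [0.5809, 0.3239, 0.244]
ee_rot: [-179.7, 0.2, 179.2]
ft_force: [0.6, -0.8, 0.3]
width: 0.092
grip_force: 0.0
```

```bash
python3 -c "
from h import *
np.set_printoptions(precision=4,suppress=True)
d=shot('wrist','w1'); W=cloud(d); print(get_obs()['tool_pos'],get_obs()['ee_rot'])
q=W.reshape(-1,3); q=q[(abs(q[:,0]-.59)<.07)&(abs(q[:,1]-.33)<.06)]
print(np.histogram(q[:,2],bins=24,range=(-.004,.056))[0])
"
```

```text
[0.578  0.3277 0.244 ] [-179.8437    0.0539  179.3846]
[  15 6910 7213  168   24   21   21   26   19   20  191 2070  155   53
   38   50   44   61 1287  890    0    0    0    0]
```

View pics/w1.png

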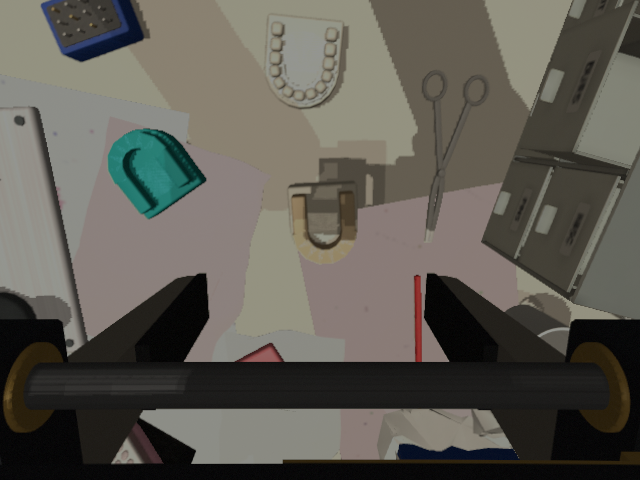

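The wrist picture shows the rimmed cast at (323,222), front downwards (+x), back edge from (289,184) to (356,181), and the bare cast at (304,58). I'll fit the known D outline to the 3D points.

```bash
cat >> h.py <<'E'
from scipy.optimize import least_squares
def sdf(p):  # D outline, m
    x,y=p.T; dx=np.where(x>.008,x-.008,0); return np.maximum(np.hypot(dx,y)-.03,-.03-x)
def fitcast(W,c,z0,yaw0=0.,rad=.06,zmax=.065):
    q=W.reshape(-1,3); q=q[(np.hypot(q[:,0]-c[0],q[:,1]-c[1])<rad)&(q[:,2]>z0+.018)&(q[:,2]<z0+zmax)]
    h=cv2.convexHull((q[:,:2]*1000).astype('f4'))[:,0]/1000.
    # resample hull evenly
    hh=np.vstack([h,h[:1]]); P=np.vstack([a+(b-a)*np.linspace(0,1,max(2,int(np.hypot(*(b-a))/.001)))[:,None] for a,b in zip(hh[:-1],hh[1:])])
    def res(s):
        R=np.array([[np.cos(s[2]),-np.sin(s[2])],[np.sin(s[2]),np.cos(s[2])]]); return sdf((P-s[:2])@R)
    r=least_squares(res,[*c,yaw0],loss='soft_l1',f_scale=.001,x_scale=[.01,.01,.1])
    rim=q[q[:,2]>z0+.034]
    return r.x[:2],np.degrees(r.x[2]),np.std(res(r.x)),len(q),np.median(rim[:,2])
E
python3 -c "
from h import *
np.set_printoptions(precision=4,suppress=True)
for f in ['w1','top0']:
  W=cloud(load(f)); print(f,fitcast(W,[.583,.33],0.))
"
```

```text
w1 (array([0.5864, 0.3294]), np.float64(2.4100082180499904), np.float64(0.0010103523345843747), 4861, np.float64(0.04327063662532074))
top0 (array([0.5841, 0.3283]), np.float64(-0.1660189157709714), np.float64(0.0007417347172024634), 721, np.float64(0.041899385470648635))
```

Call:
move_arm([
  {"offset": [0, 0, -25], "delta_rot": [0, 0, 1], "gripper": 1},
  {"offset": [0, 0, -25], "delta_rot": [0, 0, 1], "gripper": 1},
  {"offset": [0, 0, -25], "delta_rot": [0, 0, 0], "gripper": 1},
  {"offset": [0, 0, -25], "delta_rot": [0, 0, 0], "gripper": 1},
  {"offset": [0, 0, -25], "delta_rot": [0, 0, 0], "gripper": 1},
  {"offset": [0, 0, -25], "delta_rot": [0, 0, 0], "gripper": 1},
  {"offset": [0, 0, -10], "delta_rot": [0, 0, 0], "gripper": 1},
  {"offset": [0, 0, 0], "delta_rot": [0, 0, 0], "gripper": 1},
  {"offset": [0, 0, 0], "delta_rot": [0, 0, 0], "gripper": 1},
  {"offset": [0, 0, 0], "delta_rot": [0, 0, 0], "gripper": 1},
], grip_force=20)

```text
t: 1.95
tool_pos: [0.5752, 0.3342, 0.0863]
ee_rot: [179.9, 0.1, -178.1]
ft_force: [0.4, -0.5, 0.2]
width: 0.0921
grip_force: 0.0
```

```bash
python3 -c "
from h import *
np.set_printoptions(precision=4,suppress=True)
d=shot('wrist','w2'); o=get_obs(); print(o['tool_pos'],o['ee_rot'],o['q'],o['ft_force'],fitcast(cloud(d),[.585,.33],0.))
"
```

```text
[0.5754 0.3341 0.0865] [ 179.9013    0.1491 -178.0985] [-33.0834  37.9941   0.0854  95.4458  -0.083   46.3815  58.9425] [ 0.0206  1.1335 -0.585 ] (array([0.5818, 0.3298]), np.float64(32.53796234154034), np.float64(0.008246273411488104), 14451, np.float64(0.043197028044343486))
```

Call:
move_arm([
  {"offset": [2, -5, -15], "delta_rot": [0, 0, 0], "gripper": 1},
  {"offset": [0, 0, -15], "delta_rot": [0, 0, 0], "gripper": 1},
  {"offset": [0, 0, -15], "delta_rot": [0, 0, 0], "gripper": 1},
  {"offset": [0, 0, -8], "delta_rot": [0, 0, 0], "gripper": 1},
  {"offset": [0, 0, -5], "delta_rot": [0, 0, 0], "gripper": 1},
  {"offset": [0, 0, 0], "delta_rot": [0, 0, 0], "gripper": 1},
  {"offset": [0, 0, 0], "delta_rot": [0, 0, 0], "gripper": 0.8},
  {"offset": [0, 0, 0], "delta_rot": [0, 0, 0], "gripper": 0.7},
  {"offset": [0, 0, 0], "delta_rot": [0, 0, 0], "gripper": 0.65},
  {"offset": [0, 0, 0], "delta_rot": [0, 0, 0], "gripper": 0.6},
  {"offset": [0, 0, 0], "delta_rot": [0, 0, 0], "gripper": 0.5},
  {"offset": [0, 0, 0], "delta_rot": [0, 0, 0], "gripper": 0.4},
  {"offset": [0, 0, 0], "delta_rot": [0, 0, 0], "gripper": 0.4},
  {"offset": [0, 0, 0], "delta_rot": [0, 0, 0], "gripper": 0.4},
], grip_force=20)

```text
t: 3.17
tool_pos: [0.5765, 0.3282, 0.0266]
ee_rot: [180.0, 0.0, -178.1]
ft_force: [0.2, 0.3, 0.3]
width: 0.06
grip_force: 20.0
```

Call:
move_arm([
  {"offset": [0, 0, 10], "delta_rot": [0, 0, 0], "gripper": 0.4},
  {"offset": [0, 0, 20], "delta_rot": [0, 0, 0], "gripper": 0.4},
  {"offset": [0, 0, 30], "delta_rot": [0, 0, 0], "gripper": 0.4},
  {"offset": [0, -10, 30], "delta_rot": [0, 0, 0], "gripper": 0.4},
  {"offset": [-7, -25, 15], "delta_rot": [0, 0, 0], "gripper": 0.4},
  {"offset": [-8, -30, 0], "delta_rot": [0, 0, 0], "gripper": 0.4},
  {"offset": [-8, -30, 0], "delta_rot": [0, 0, 1], "gripper": 0.4},
  {"offset": [-8, -30, 0], "delta_rot": [0, 0, 0], "gripper": 0.4},
  {"offset": [-8, -30, 0], "delta_rot": [0, 0, 0], "gripper": 0.4},
  {"offset": [-8, -30, 0], "delta_rot": [0, 0, 0], "gripper": 0.4},
  {"offset": [-8, -30, 0], "delta_rot": [0, 0, 0], "gripper": 0.4},
  {"offset": [-6, -30, 0], "delta_rot": [0, 0, 0], "gripper": 0.4},
  {"offset": [0, -30, 0], "delta_rot": [0, 0, 0], "gripper": 0.4},
  {"offset": [0, -20, 0], "delta_rot": [0, 0, 0], "gripper": 0.4},
  {"offset": [0, -10, 0], "delta_rot": [0, 0, 0], "gripper": 0.4},
  {"offset": [0, 0, 0], "delta_rot": [0, 0, 0], "gripper": 0.4},
  {"offset": [0, 0, 0], "delta_rot": [0, 0, 0], "gripper": 0.4},
  {"offset": [0, 0, 0], "delta_rot": [0, 0, 0], "gripper": 0.4},
])

```text
t: 4.67
tool_pos: [0.5155, 0.0251, 0.1317]
ee_rot: [179.9, 0.0, -177.0]
ft_force: [-0.6, 0.3, -1.7]
width: 0.0601
grip_force: 20.0
```

```bash
python3 -c "
from h import *
np.set_printoptions(precision=4,suppress=True)
d=shot('wrist','w3'); t=shot('scene','s3'); o=get_obs(); print(o['tool_pos'],o['ee_rot'],o['ft_force'],o['width'])
im=d['img'][...,::-1]; im2=t['img'][...,::-1]
cv2.imwrite('pics/c3.png',np.vstack([np.hstack([cv2.resize(im[80:400,120:520],(400,320)),cv2.resize(im2[150:400,200:500],(384,320))])]))
W=cloud(d); q=W.reshape(-1,3); z=o['tool_pos'][2]-.0266
q=q[(abs(q[:,2]-z-.0435)<.004)&(abs(q[:,1]-.02)<.027)]; print(len(q)); 
for y0 in (-.006,0,.006):
  s=q[abs(q[:,1]-o['tool_pos'][1]-y0)<.003]; print(y0,np.percentile(s[:,0],[0,2,50,98,100]) if len(s) else 0)
"
```

```text
[0.5155 0.0251 0.1316] [ 179.9571   -0.0027 -176.9489] [ 0.426   1.3507 -1.3928] 0.05961420988974205
8618
-0.006 [0.543  0.5441 0.5511 0.5594 0.5603]
0 [0.547  0.5476 0.5528 0.5603 0.5612]
0.006 [0.5456 0.5467 0.5525 0.56   0.5609]
```

View pics/c3.png

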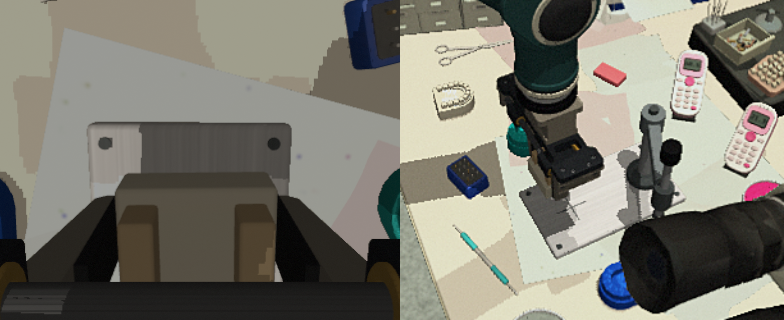

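The crops show the cast held level over the plate, clear of the boom. Now I lower it most of the way.

Call:
move_arm([
  {"offset": [-1.5, -4, -20], "delta_rot": [0, 0, 0], "gripper": 0.4},
  {"offset": [0, 0, -25], "delta_rot": [0, 0, 0], "gripper": 0.4},
  {"offset": [0, 0, -20], "delta_rot": [0, 0, 0], "gripper": 0.4},
  {"offset": [0, 0, -12], "delta_rot": [0, 0, 0], "gripper": 0.4},
  {"offset": [0, 0, -6], "delta_rot": [0, 0, 0], "gripper": 0.4},
  {"offset": [0, 0, -4], "delta_rot": [0, 0, 0], "gripper": 0.4},
  {"offset": [0, 0, 0], "delta_rot": [0, 0, 0], "gripper": 0.4},
  {"offset": [0, 0, 0], "delta_rot": [0, 0, 0], "gripper": 0.4},
  {"offset": [0, 0, 0], "delta_rot": [0, 0, 0], "gripper": 0.4},
])

```text
t: 5.52
tool_pos: [0.5148, 0.0193, 0.0455]
ee_rot: [180.0, 0.1, -177.1]
ft_force: [0.4, 0.1, -1.4]
width: 0.0595
grip_force: 20.0
```

```bash
python3 -c "
from h import *
np.set_printoptions(precision=4,suppress=True)
t=shot('top','t4'); s=shot('scene','s4'); o=get_obs(); print(o['tool_pos'],o['ee_rot'],o['ft_force'])
# rim top seen by top cam?
q=cloud(t).reshape(-1,3); q=q[(abs(q[:,2]-.06)<.008)&(abs(q[:,1]-.022)<.004)&(q[:,0]>.5)&(q[:,0]<.6)]; print(len(q), q[np.argsort(q[:,0])])
print(pix(s,[[.5505,.0228,.014],[.5505,.0228,.060]]),pix(t,[[.5505,.0228,.060]]))
a=cv2.resize(s['img'][250:370,270:410,::-1],(466,400),interpolation=3); b=cv2.resize(t['img'][220:300,330:396,::-1],(330,400),interpolation=3)
cv2.imwrite('pics/c4.png',np.hstack([a,b]))
"
```

```text
[0.5146 0.0193 0.0454] [ 179.9931    0.0965 -177.1147] [-0.2329  0.383  -2.5175]
0 []
[[332.4603 311.8467]
 [332.7523 298.3421]] [[362.4128 255.8116]]
```

View pics/c4.png

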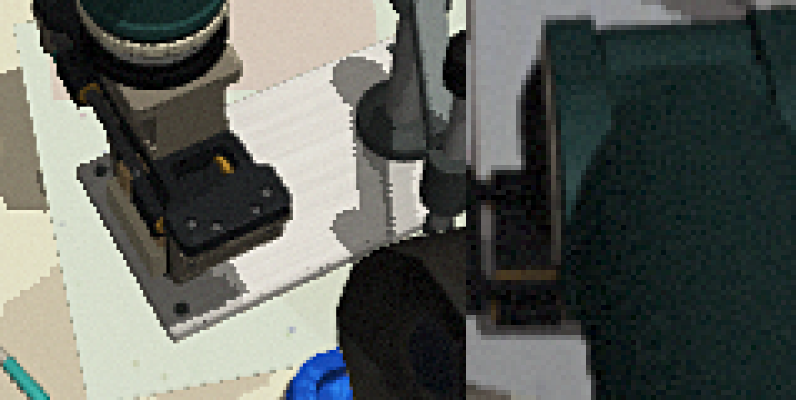

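The gripper hides the cast in both crops. It stands about 5 mm above the plate, so I set it down slowly.

Call:
move_arm([
  {"offset": [0, 1.5, -1.5], "delta_rot": [0, 0, 0], "gripper": 0.4},
  {"offset": [0, 0, -1], "delta_rot": [0, 0, 0], "gripper": 0.4},
  {"offset": [0, 0, -1], "delta_rot": [0, 0, 0], "gripper": 0.4},
  {"offset": [0, 0, -0.7], "delta_rot": [0, 0, 0], "gripper": 0.4},
  {"offset": [0, 0, -0.4], "delta_rot": [0, 0, 0], "gripper": 0.4},
  {"offset": [0, 0, 0], "delta_rot": [0, 0, 0], "gripper": 0.4},
  {"offset": [0, 0, 0], "delta_rot": [0, 0, 0], "gripper": 0.4},
  {"offset": [0, 0, 0], "delta_rot": [0, 0, 0], "gripper": 0.4},
])

```text
t: 6.28
tool_pos: [0.514, 0.0208, 0.0405]
ee_rot: [180.0, -0.0, -177.1]
ft_force: [-1.8, -0.0, 5.7]
width: 0.0602
grip_force: 20.0
```

Call:
move_arm([
  {"offset": [0, 0, 0.3], "delta_rot": [0, 0, 0], "gripper": 0.6},
  {"offset": [0, 0, 0], "delta_rot": [0, 0, 0], "gripper": 0.7},
  {"offset": [0, 0, 0], "delta_rot": [0, 0, 0], "gripper": 0.8},
  {"offset": [0, 0, 0], "delta_rot": [0, 0, 0], "gripper": 1},
  {"offset": [0, 0, 0], "delta_rot": [0, 0, 0], "gripper": 1},
  {"offset": [0, 0, 5], "delta_rot": [0, 0, 0], "gripper": 1},
  {"offset": [0, 0, 15], "delta_rot": [0, 0, 0], "gripper": 1},
  {"offset": [0, 0, 25], "delta_rot": [0, 0, 0], "gripper": 1},
  {"offset": [0, 0, 30], "delta_rot": [0, 0, 0], "gripper": 1},
  {"offset": [0, 0, 35], "delta_rot": [0, 0, 0], "gripper": 1},
  {"offset": [0, 0, 35], "delta_rot": [0, 0, 0], "gripper": 1},
  {"offset": [0, 0, 35], "delta_rot": [0, 0, 0], "gripper": 1},
  {"offset": [0, 0, 30], "delta_rot": [0, 0, 0], "gripper": 1},
  {"offset": [0, 0, 20], "delta_rot": [0, 0, 0], "gripper": 1},
  {"offset": [0, 0, 10], "delta_rot": [0, 0, 0], "gripper": 1},
  {"offset": [0, 0, 0], "delta_rot": [0, 0, 0], "gripper": 1},
  {"offset": [0, 0, 0], "delta_rot": [0, 0, 0], "gripper": 1},
  {"offset": [0, 0, 0], "delta_rot": [0, 0, 0], "gripper": 1},
])

```text
t: 7.78
tool_pos: [0.513, 0.0206, 0.2786]
ee_rot: [-180.0, -0.2, -177.1]
ft_force: [-0.1, -0.3, -0.4]
width: 0.0919
grip_force: 0.0
```

```bash
python3 -c "
from h import *
np.set_printoptions(precision=4,suppress=True)
d=shot('wrist','w5'); t=shot('top','t5'); o=get_obs(); print(o['tool_pos'],o['ee_rot'],o['q'])
W=cloud(d);print(fitcast(W,[.522,.0215],.014,.05))
q=W.reshape(-1,3); q=q[(abs(q[:,2]-.057)<.005)]
for y0 in (.018,.021,.024):
  s=q[abs(q[:,1]-y0)<.002];s=s[(s[:,0]>.53)&(s[:,0]<.57)]; print(y0,np.percentile(s[:,0],[0,2,50,98,100]),np.median(s[:,2]))
p=W.reshape(-1,3); p=p[(abs(p[:,2]-.014)<.003)&(abs(p[:,0]-.6)<.2)&(abs(p[:,1]-.02)<.1)]; print('plate',p.min(0),p.max(0),np.median(p[:,2]))
im=d['img'][...,::-1]
cv2.imwrite('pics/c5.png',im)
"
```

```text
[0.5131 0.0206 0.2785] [-179.9894   -0.1867 -177.1155] [ -8.1059  11.2554   2.3691 108.3342  -0.5293  60.6078  87.3635]
(array([0.5238, 0.0225]), np.float64(3.622250760312944), np.float64(0.000955039285446911), 4359, np.float64(0.05726918709881647))
0.018 [0.5455 0.5456 0.5525 0.5589 0.5592] 0.0573248892172272
0.021 [0.5468 0.5469 0.5524 0.5589 0.5592] 0.05722975988944222
0.024 [0.5468 0.5469 0.5518 0.5587 0.5588] 0.057491995912357235
plate [ 0.4063 -0.08    0.011 ] [0.7995 0.12   0.017 ] 0.014748172803060067
```

View pics/c5.png

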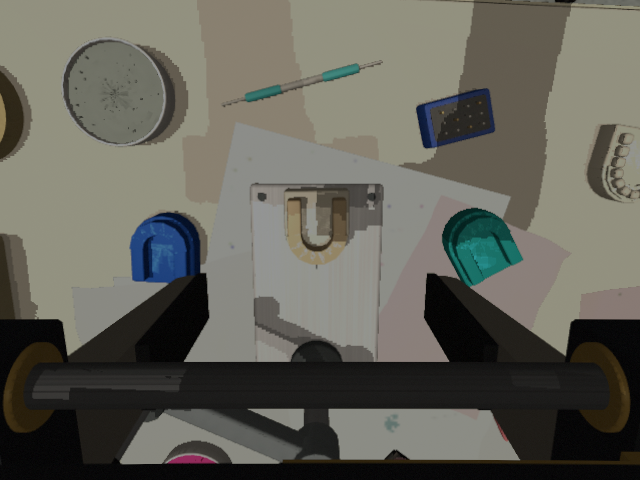

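The wrist picture shows the cast on the plate, front down at (317,262), with the tip of one cross arm at (317,267) and the plate holes at (263,197) and (372,197). I'll compare the cast and cross within this one camera.

```bash
python3 -c "
from h import *
np.set_printoptions(precision=4,suppress=True)
d=load('w5'); R=cv2.Rodrigues(d['rvec'])[0]; print('cam',-R.T@d['tvec'].ravel())
a=onplane(d,263,197,.014);b=onplane(d,372,197,.014);print(a,b,'cross by holes',(a+b)/2+[.0484,.0022,0],'tip',onplane(d,317,267,.014))
for c in ([252,184],[383,185]): print('corner',onplane(d,*c,.014))
t=load('top0'); f=lambda x,y:(320+(x-400)*.325,170+y*.325)
print('top tips',onplane(t,*f(524,240),.014),onplane(t,*f(527,312),.014),onplane(t,*f(493,275),.014),onplane(t,*f(562,273),.014))
print(pix(d,[[.5505,.0228,.014],[.5505,.0228,.0572],[.56,.0228,.038]]))
t=load('t5'); W=cloud(t); q=W.reshape(-1,3); q=q[(abs(q[:,2]-.057)<.007)&(abs(q[:,0]-.53)<.05)&(abs(q[:,1]-.022)<.04)];print(len(q))
cv2.imwrite('pics/c6.png',np.hstack([cv2.resize(d['img'][170:290,240:400,::-1],(500,375),interpolation=3),cv2.resize(t['img'][220:300,330:396,::-1],(300,375),interpolation=3)]))
"
```

```text
cam [0.4477 0.0177 0.4246]
[ 0.507  -0.0304  0.014 ] [0.5016 0.0749 0.014 ] cross by holes [0.5527 0.0245 0.014 ] tip [0.5749 0.0254 0.014 ]
corner [ 0.495  -0.0412  0.014 ]
corner [0.4895 0.0845 0.014 ]
top tips [0.5758 0.0253 0.014 ] [0.5235 0.0228 0.014 ] [0.5499 0.0474 0.014 ] [ 0.5522 -0.0022  0.014 ]
[[315.6366 243.3355]
 [315.6215 255.0865]
 [315.1188 259.2867]]
80
```

View pics/c6.png

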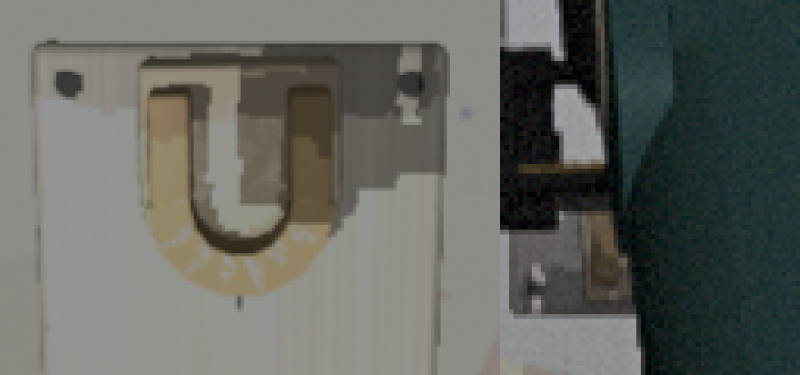

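The cast's rim front at (.5517,.0243) agrees with the cross at about (.5518,.0244) in the same camera, to within 1 mm. Next is the knob.

Call:
move_arm([
  {"offset": [0, 0, 20], "delta_rot": [0, 0, 3], "gripper": 1},
  {"offset": [10, -10, 25], "delta_rot": [0, 0, 3], "gripper": 1},
  {"offset": [20, -18, 0], "delta_rot": [0, 0, 3], "gripper": 1},
  {"offset": [20, -20, 0], "delta_rot": [0, 0, 3], "gripper": 1},
  {"offset": [20, -20, 0], "delta_rot": [0, 0, 3], "gripper": 1},
  {"offset": [20, -20, 0], "delta_rot": [0, 0, 3], "gripper": 1},
  {"offset": [15, -12, 0], "delta_rot": [0, 0, 3], "gripper": 1},
  {"offset": [10, -8, 0], "delta_rot": [0, 0, 3], "gripper": 1},
  {"offset": [0, 0, 0], "delta_rot": [0, 0, 3], "gripper": 1},
  {"offset": [0, 0, 0], "delta_rot": [0, 0, 3], "gripper": 1},
  {"offset": [0, 0, 0], "delta_rot": [0, 0, 0], "gripper": 1},
  {"offset": [0, 0, 0], "delta_rot": [0, 0, 0], "gripper": 1},
  {"offset": [0, 0, 0], "delta_rot": [0, 0, 0], "gripper": 1},
], grip_force=30)

```text
t: 8.97
tool_pos: [0.6287, -0.0872, 0.3245]
ee_rot: [180.0, -0.1, -147.2]
ft_force: [0.5, -0.3, 0.3]
width: 0.092
grip_force: 0.0
```

```bash
python3 -c "
from h import *
np.set_printoptions(precision=4,suppress=True)
d=shot('wrist','w7'); o=get_obs(); print(o['tool_pos'],o['ee_rot'],o['q'])
for q in (cloud(load('top0')).reshape(-1,3),cloud(d).reshape(-1,3)):
  k=q[(q[:,2]>.249)&(q[:,2]<.262)&(np.hypot(q[:,0]-.6285,q[:,1]+.0875)<.025)]
  if len(k)>5: print(len(k),cv2.minEnclosingCircle((k[:,:2]*1000).astype('f4')),np.median(k[:,2]),k.mean(0))
W=cloud(d); q=W.reshape(-1,3); c=q[(abs(q[:,2]-.17)<.01)&(q[:,0]>.65)&(abs(q[:,1]-.03)<.03)]; print(len(c), c.min(0) if len(c) else 0, c.max(0) if len(c) else 0)
"
```

```text
[ 0.6288 -0.0872  0.3248] [ 179.9688   -0.0356 -147.1666] [  2.8847  21.325    2.6681  88.6701  -1.0345  70.0762 128.5571]
114 ((627.431884765625, -88.13481903076172), 12.832467079162598) 0.2520448378100564 [ 0.6269 -0.0881  0.2523]
1721 ((628.9805297851562, -89.58858489990234), 12.97693920135498) 0.2531501399205915 [ 0.6282 -0.0899  0.253 ]
1211 [0.6594 0.     0.16  ] [0.6912 0.0426 0.1777]
```

Call:
move_arm([
  {"offset": [0, -1.5, -20], "delta_rot": [0, 0, 0], "gripper": 1},
  {"offset": [0, 0, -20], "delta_rot": [0, 0, 0], "gripper": 1},
  {"offset": [0, 0, -20], "delta_rot": [0, 0, 0], "gripper": 1},
  {"offset": [0, 0, -12], "delta_rot": [0, 0, 0], "gripper": 1},
  {"offset": [0, 0, -7], "delta_rot": [0, 0, 0], "gripper": 0.8},
  {"offset": [0, 0, 0], "delta_rot": [0, 0, 0], "gripper": 0.6},
  {"offset": [0, 0, 0], "delta_rot": [0, 0, 0], "gripper": 0.45},
  {"offset": [0, 0, 0], "delta_rot": [0, 0, 0], "gripper": 0.35},
  {"offset": [0, 0, 0], "delta_rot": [0, 0, 0], "gripper": 0.3},
  {"offset": [0, 0, 0], "delta_rot": [0, 0, 0], "gripper": 0.25},
  {"offset": [0, 0, 0], "delta_rot": [0, 0, 0], "gripper": 0.2},
  {"offset": [0, 0, 0], "delta_rot": [0, 0, 0], "gripper": 0.1},
  {"offset": [0, 0, 0], "delta_rot": [0, 0, 0], "gripper": 0.1},
  {"offset": [0, 0, 0], "delta_rot": [0, 0, 0], "gripper": 0.1},
], grip_force=30)

```text
t: 10.18
tool_pos: [0.629, -0.0889, 0.2464]
ee_rot: [-180.0, 0.0, -147.1]
ft_force: [-0.4, -4.5, 1.6]
width: 0.0272
grip_force: 1.8
```

```bash
python3 -c "
from h import *
np.set_printoptions(precision=2,suppress=True)
o=get_obs(); p=o['tool_pos'][:2]*1000; print(p,o['tool_pos'],o['ft_force'],o['width'],o['ee_rot'])
C=np.array([681.3,30.5]); r=p-C; print(np.hypot(*r)); th=np.degrees(np.arctan2(r[1],r[0])); print(th)
a=np.radians(np.linspace(th,-177.1,17)); P=C+130*np.c_[np.cos(a),np.sin(a)]; P[0]=p; print(np.diff(P,axis=0).round(1).tolist(),np.degrees(a[1]-a[0]))
"
```

```text
[629.02 -88.91] [ 0.63 -0.09  0.25] [-0.4  -4.47  1.63] 0.027212640579462946 [-179.98    0.   -147.11]
130.35333742478747
-113.6449942060264
[[-8.0, 4.2], [-7.8, 4.4], [-7.5, 5.0], [-7.1, 5.5], [-6.7, 6.0], [-6.3, 6.4], [-5.9, 6.8], [-5.4, 7.2], [-4.9, 7.6], [-4.3, 7.9], [-3.8, 8.2], [-3.2, 8.4], [-2.6, 8.6], [-2.0, 8.8], [-1.4, 8.9], [-0.8, 9.0]] -3.9659378621233508
```

Call:
move_arm([
  {"offset": [0, 0, 0], "delta_rot": [0, 0, 0], "gripper": 0.1},
  {"offset": [0, 0, 0], "delta_rot": [0, 0, 0], "gripper": 0.1},
  {"offset": [-8, 4.2, 0], "delta_rot": [0, 0, -4], "gripper": 0.1},
  {"offset": [-7.8, 4.4, 0], "delta_rot": [0, 0, -4], "gripper": 0.1},
  {"offset": [-7.5, 5, 0], "delta_rot": [0, 0, -4], "gripper": 0.1},
  {"offset": [-7.1, 5.5, 0], "delta_rot": [0, 0, -4], "gripper": 0.1},
  {"offset": [-6.7, 6, 0], "delta_rot": [0, 0, -4], "gripper": 0.1},
  {"offset": [-6.3, 6.4, 0], "delta_rot": [0, 0, -4], "gripper": 0.1},
  {"offset": [-5.9, 6.8, 0], "delta_rot": [0, 0, -4], "gripper": 0.1},
  {"offset": [-5.4, 7.2, 0], "delta_rot": [0, 0, -4], "gripper": 0.1},
  {"offset": [-4.9, 7.6, 0], "delta_rot": [0, 0, -4], "gripper": 0.1},
  {"offset": [-4.3, 7.9, 0], "delta_rot": [0, 0, -4], "gripper": 0.1},
  {"offset": [-3.8, 8.2, 0], "delta_rot": [0, 0, -4], "gripper": 0.1},
  {"offset": [-3.2, 8.4, 0], "delta_rot": [0, 0, -4], "gripper": 0.1},
  {"offset": [-2.6, 8.6, 0], "delta_rot": [0, 0, -4], "gripper": 0.1},
  {"offset": [-2, 8.8, 0], "delta_rot": [0, 0, -3], "gripper": 0.1},
  {"offset": [-1, 5, 0], "delta_rot": [0, 0, -2], "gripper": 0.1},
  {"offset": [0, 0, 0], "delta_rot": [0, 0, 0], "gripper": 0.1},
  {"offset": [0, 0, 0], "delta_rot": [0, 0, 0], "gripper": 0.1},
  {"offset": [0, 0, 0], "delta_rot": [0, 0, 0], "gripper": 0.1},
], grip_force=30)

```text
t: 11.85
tool_pos: [0.5532, 0.0107, 0.2464]
ee_rot: [180.0, 0.1, 155.9]
ft_force: [4.7, -1.1, -1.6]
width: 0.0257
grip_force: 30.0
```

Call:
move_arm([
  {"offset": [0, 4, 0], "delta_rot": [0, 0, -2], "gripper": 0.1},
  {"offset": [0, 4, 0], "delta_rot": [0, 0, -2], "gripper": 0.1},
  {"offset": [0, 2.5, 0], "delta_rot": [0, 0, -1], "gripper": 0.1},
  {"offset": [0, 1.5, 0], "delta_rot": [0, 0, 0], "gripper": 0.1},
  {"offset": [0, 1, 0], "delta_rot": [0, 0, 0], "gripper": 0.1},
  {"offset": [0, 0, 0], "delta_rot": [0, 0, 0], "gripper": 0.1},
  {"offset": [0, 0, 0], "delta_rot": [0, 0, 0], "gripper": 0.1},
])

```text
t: 12.43
tool_pos: [0.5522, 0.0221, 0.2463]
ee_rot: [-179.9, 0.0, 150.8]
ft_force: [-0.8, -5.8, 0.7]
width: 0.0252
grip_force: 30.0
```

Call:
move_arm([
  {"offset": [0, 1, 0], "delta_rot": [0, 0, 0], "gripper": 0.1},
  {"offset": [0, 0.5, 0], "delta_rot": [0, 0, 0], "gripper": 0.1},
  {"offset": [0, 0, 0], "delta_rot": [0, 0, 0], "gripper": 0.1},
  {"offset": [0, 0, 0], "delta_rot": [0, 0, 0], "gripper": 0.1},
])

```text
t: 12.77
tool_pos: [0.5522, 0.0222, 0.2464]
ee_rot: [-179.8, 0.1, 150.8]
ft_force: [-0.1, -8.3, 1.2]
width: 0.0253
grip_force: 30.0
```

The boom is against its stop: the y force rises with no further motion. The knob at (.5522,.0222) also matches the cross. Now I lower the spindle; contact is expected at about 25 mm.

Call:
move_arm([
  {"offset": [0, -0.8, -2], "delta_rot": [0, 0, 0], "gripper": 0.1},
  {"offset": [0, 0, -2], "delta_rot": [0, 0, 0], "gripper": 0.1},
  {"offset": [0, 0, -2], "delta_rot": [0, 0, 0], "gripper": 0.1},
  {"offset": [0, 0, -2], "delta_rot": [0, 0, 0], "gripper": 0.1},
  {"offset": [0, 0, -2], "delta_rot": [0, 0, 0], "gripper": 0.1},
  {"offset": [0, 0, -2], "delta_rot": [0, 0, 0], "gripper": 0.1},
  {"offset": [0, 0, -2], "delta_rot": [0, 0, 0], "gripper": 0.1},
  {"offset": [0, 0, -2], "delta_rot": [0, 0, 0], "gripper": 0.1},
])

```text
t: 13.43
tool_pos: [0.5522, 0.0221, 0.2311]
ee_rot: [-179.9, 0.0, 150.8]
ft_force: [-2.7, -7.0, 5.3]
width: 0.0252
grip_force: 30.0
```

Call:
move_arm([
  {"offset": [0, 0, -1], "delta_rot": [0, 0, 0], "gripper": 0.1},
  {"offset": [0, 0, -1], "delta_rot": [0, 0, 0], "gripper": 0.1},
])

```text
t: 13.6
tool_pos: [0.5522, 0.0221, 0.229]
ee_rot: [-179.9, 0.0, 150.8]
ft_force: [-1.6, -7.6, 5.5]
width: 0.0255
grip_force: 30.0
```

Call:
move_arm([
  {"offset": [0, 0, -0.5], "delta_rot": [0, 0, 0], "gripper": 0.1},
  {"offset": [0, 0, -0.5], "delta_rot": [0, 0, 0], "gripper": 0.1},
])

```text
t: 13.77
tool_pos: [0.5522, 0.0222, 0.2281]
ee_rot: [-179.9, 0.0, 150.8]
ft_force: [-1.3, -6.6, 6.0]
width: 0.0251
grip_force: 30.0
```

Call:
move_arm([
  {"offset": [0, 0, -0.5], "delta_rot": [0, 0, 0], "gripper": 0.1},
  {"offset": [0, 0, -0.5], "delta_rot": [0, 0, 0], "gripper": 0.1},
])

```text
t: 13.93
tool_pos: [0.5522, 0.0222, 0.2271]
ee_rot: [-179.9, 0.0, 150.8]
ft_force: [-1.9, -6.0, 5.1]
width: 0.0251
grip_force: 30.0
```

Call:
move_arm([
  {"offset": [0, 0, -0.5], "delta_rot": [0, 0, 0], "gripper": 0.1},
  {"offset": [0, 0, -0.5], "delta_rot": [0, 0, 0], "gripper": 0.1},
])

```text
t: 14.1
tool_pos: [0.5522, 0.0222, 0.2261]
ee_rot: [-179.9, 0.0, 150.8]
ft_force: [-1.3, -7.6, 6.7]
width: 0.0253
grip_force: 30.0
```

Call:
move_arm([
  {"offset": [0, 0, -0.5], "delta_rot": [0, 0, 0], "gripper": 0.1},
  {"offset": [0, 0, -0.5], "delta_rot": [0, 0, 0], "gripper": 0.1},
])

```text
t: 14.27
tool_pos: [0.5522, 0.0221, 0.2251]
ee_rot: [-179.9, 0.0, 150.8]
ft_force: [-0.3, -7.5, 6.3]
width: 0.0254
grip_force: 30.0
```

Call:
move_arm([
  {"offset": [0, 0, -0.5], "delta_rot": [0, 0, 0], "gripper": 0.1},
  {"offset": [0, 0, -0.5], "delta_rot": [0, 0, 0], "gripper": 0.1},
])

```text
t: 14.43
tool_pos: [0.5522, 0.0222, 0.2241]
ee_rot: [-179.9, 0.0, 150.8]
ft_force: [-1.6, -7.1, 6.0]
width: 0.025
grip_force: 30.0
```

Call:
move_arm([
  {"offset": [0, 0, -0.5], "delta_rot": [0, 0, 0], "gripper": 0.1},
  {"offset": [0, 0, -0.5], "delta_rot": [0, 0, 0], "gripper": 0.1},
])

```text
t: 14.6
tool_pos: [0.5522, 0.0221, 0.2231]
ee_rot: [-179.9, 0.0, 150.8]
ft_force: [-2.3, -7.2, 6.2]
width: 0.0253
grip_force: 30.0
```

Call:
move_arm([
  {"offset": [0, 0, -0.5], "delta_rot": [0, 0, 0], "gripper": 0.1},
  {"offset": [0, 0, -0.5], "delta_rot": [0, 0, 0], "gripper": 0.1},
])

```text
t: 14.77
tool_pos: [0.5523, 0.0221, 0.2224]
ee_rot: [-179.9, 0.0, 150.8]
ft_force: [-3.5, -7.1, 8.1]
width: 0.0254
grip_force: 30.0
```

Call:
move_arm([
  {"offset": [0, 0, -0.25], "delta_rot": [0, 0, 0], "gripper": 0.1},
])

```text
t: 14.85
tool_pos: [0.5522, 0.0222, 0.2222]
ee_rot: [-179.9, 0.0, 150.8]
ft_force: [-3.1, -7.0, 8.9]
width: 0.0251
grip_force: 30.0
```

Call:
move_arm([
  {"offset": [0, 0, -0.25], "delta_rot": [0, 0, 0], "gripper": 0.1},
])

```text
t: 14.93
tool_pos: [0.5522, 0.0222, 0.222]
ee_rot: [-179.9, 0.0, 150.8]
ft_force: [-2.8, -6.6, 8.4]
width: 0.0253
grip_force: 30.0
```

Call:
move_arm([
  {"offset": [0, 0, -0.25], "delta_rot": [0, 0, 0], "gripper": 0.1},
])

```text
t: 15.02
tool_pos: [0.5522, 0.0221, 0.2218]
ee_rot: [-179.9, 0.0, 150.8]
ft_force: [-4.2, -7.4, 8.5]
width: 0.0254
grip_force: 30.0
```

Call:
move_arm([
  {"offset": [0, 0, -0.25], "delta_rot": [0, 0, 0], "gripper": 0.1},
])

```text
t: 15.1
tool_pos: [0.5522, 0.0222, 0.2217]
ee_rot: [-179.9, 0.0, 150.8]
ft_force: [-3.7, -7.4, 9.7]
width: 0.0255
grip_force: 30.0
```

The foot is in contact: fz rose from a friction baseline of about 5.9 N to about 9.2 N, so the foot bears with about 3 N after about 1.5 mm. I'll relax the arm and look at a picture before letting go.

Call:
move_arm([
  {"offset": [0, 0, 0], "delta_rot": [0, 0, 0], "gripper": 0.1},
  {"offset": [0, 0, 0], "delta_rot": [0, 0, 0], "gripper": 0.1},
])

```text
t: 15.27
tool_pos: [0.5522, 0.0222, 0.2216]
ee_rot: [-179.9, 0.0, 150.8]
ft_force: [-3.7, -6.1, 9.3]
width: 0.0253
grip_force: 30.0
```

Call:
move_arm([
  {"offset": [0, -0.5, 0.4], "delta_rot": [0, 0, 0], "gripper": 0.1},
  {"offset": [0, -0.5, 0.4], "delta_rot": [0, 0, 0], "gripper": 0.1},
  {"offset": [0, 0, 0], "delta_rot": [0, 0, 0], "gripper": 0.1},
  {"offset": [0, 0, 0], "delta_rot": [0, 0, 0], "gripper": 0.1},
])

```text
t: 15.6
tool_pos: [0.5522, 0.0221, 0.2216]
ee_rot: [-179.9, 0.0, 150.8]
ft_force: [-1.3, -5.7, 4.6]
width: 0.0254
grip_force: 30.0
```

```bash
python3 -c "
from h import *
s=shot('scene','s8'); print(get_obs()['tool_pos'],get_obs()['ft_force'])
cv2.imwrite('pics/c8.png',cv2.resize(s['img'][220:340,270:430,::-1],(800,600),interpolation=3))
"
```

```text
[0.55222032 0.02210046 0.22168478] [-1.4238076  -6.99224155  5.08326106]
```

View pics/c8.png

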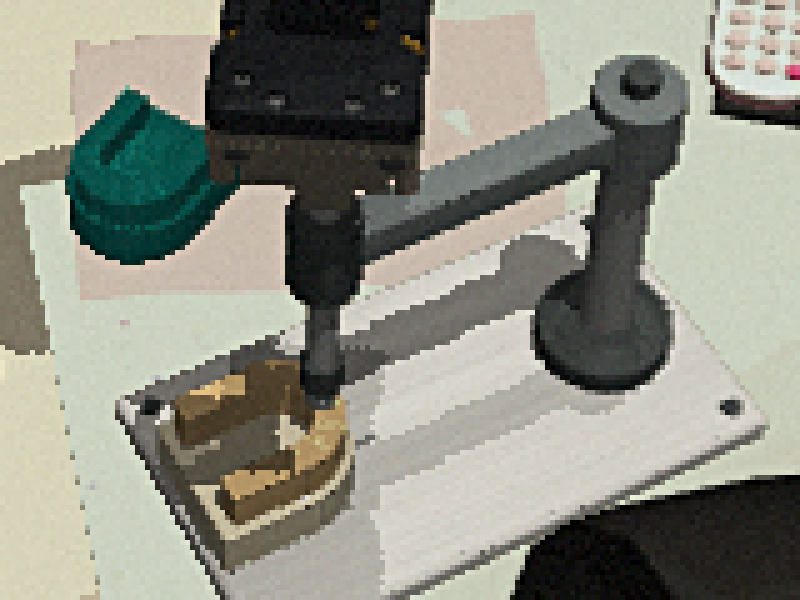

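The foot sits on the middle of the rim's front at about (320,400), with the boom in line with the plate. Now I release and withdraw straight up.

Call:
move_arm([
  {"offset": [0, 0, 0.5], "delta_rot": [0, 0, 0], "gripper": 0.1},
  {"offset": [0, 0, 0], "delta_rot": [0, 0, 0], "gripper": 0.1},
  {"offset": [0, 0, 0], "delta_rot": [0, 0, 0], "gripper": 0.6},
  {"offset": [0, 0, 0], "delta_rot": [0, 0, 0], "gripper": 1},
  {"offset": [0, 0, 0], "delta_rot": [0, 0, 0], "gripper": 1},
  {"offset": [0, 0, 0], "delta_rot": [0, 0, 0], "gripper": 1},
  {"offset": [0, 0, 0], "delta_rot": [0, 0, 0], "gripper": 1},
  {"offset": [0, 0, 10], "delta_rot": [0, 0, 0], "gripper": 1},
  {"offset": [0, 0, 20], "delta_rot": [0, 0, 0], "gripper": 1},
  {"offset": [0, 0, 25], "delta_rot": [0, 0, 0], "gripper": 1},
  {"offset": [0, 0, 25], "delta_rot": [0, 0, 0], "gripper": 1},
  {"offset": [0, 0, 25], "delta_rot": [0, 0, 0], "gripper": 1},
  {"offset": [0, 0, 20], "delta_rot": [0, 0, 0], "gripper": 1},
  {"offset": [0, 0, 0], "delta_rot": [0, 0, 0], "gripper": 1},
  {"offset": [0, 0, 0], "delta_rot": [0, 0, 0], "gripper": 1},
])

```text
t: 16.9
tool_pos: [0.5529, 0.024, 0.3482]
ee_rot: [179.9, 0.1, 150.9]
ft_force: [-0.3, -0.1, -0.3]
width: 0.0921
grip_force: 0.0
```

```bash
python3 -c "
from h import *
np.set_printoptions(precision=4,suppress=True)
s=shot('scene','s9'); w=shot('wrist','w9'); print(get_obs()['tool_pos'],get_obs()['ft_force'])
a=load('s8')['img'][270:350,270:350].astype(int); b=s['img'][270:350,270:350].astype(int); print('diff',np.abs(a-b).max(2)[20:].mean())
q=cloud(w).reshape(-1,3); k=q[(q[:,2]>.222)&(q[:,2]<.24)&(np.hypot(q[:,0]-.552,q[:,1]-.022)<.025)]; print(len(k),cv2.minEnclosingCircle((k[:,:2]*1000).astype('f4')),np.median(k[:,2]))
"
```

```text
[0.5519 0.024  0.3459] [ 0.0444  0.4301 -1.2674]
diff 17.751875
1230 ((551.5853881835938, 23.153900146484375), 12.980886459350586) 0.22844217506718031
```

```bash
python3 -c "
from h import *
print(job_done())"
```

```text
the job is handed in; nothing more can be done
None
```

I set the wax-rimmed cast on the plate with its rim front within about 1 mm of the cross. The boom is against its stop, and the sprung foot bears on the rim at about 3 N, estimated from the wrist-force rise. The gripper is clear, and I handed the job in at about 17 s on the robot's clock; no verdict came back.

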